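# Size a jar stopper in the tapered gauge

## Task

Take the size of the wooden stopper that stands on the coaster: lower its shank into the wide end of the tapered gauge and slide it along the slot, pushing the brass marker ahead of it, until it wedges firmly but without forcing it. Then draw it out, leaving the marker where the stopper stopped, and stand it upright on the coaster again. Leave the other stoppers and everything else on the counter as they are.

Things in the scene. Friction and masses are not known exactly. Their poses are not given: they have to be found in the camera images.
- gauge: tapered gauge, fixed: wooden base 200 x 130 x 8 mm with two aluminium cheeks, tops 34 mm above the counter, forming an upright-walled slot open above and at both ends; a stopper's shank goes in, its cap stays above the cheeks. Origin: centre of the underside; x along the slot's centre line from wide mouth to narrow end, z up. A 12 mm high rail stands on the base at y = +52 mm
- gauge_mouth (a point): centre of the slot's mouth on the slot's floor, at x = -45, z = 8 mm of the gauge, same axes. Slot 33 mm wide here, narrowing evenly and symmetrically 1 mm per 7 mm of x, to 14.5 mm at 130 mm past the mouth. Before the mouth lie 50 mm of bare base at floor level, where a stopper can be lowered. A push of 5 to 12 N along x wedges a stopper firmly; over 20 N is forcing it
- marker (a joint): brass marker on the gauge, in m: slides along the gauge's x with about 1 N and stays where left. Value: how far past the mouth the axis of a stopper is whose cap touches the marker's face; grows to the narrow end, 0 to 0.115, starts at 0.015 to 0.030, short of where any stopper wedges. A stopper coming from the mouth pushes it ahead with its cap
- marker_face (a point): centre of the marker's flat face, 54 mm above the counter, looking to the mouth (-x of the gauge). The nose behind it is 14 mm wide (y), 20 mm tall, 22 mm long; then an arm crosses to the rail at +y. Fingers pinching the cap along the gauge's y pass either side of the nose
- coaster: round dark wooden coaster, 90 mm across and 10 mm thick, fixed; origin at the centre of its underside. The stopper to be sized stands on it.
- stopper_a_mid (a point): one of three like wooden jar stoppers standing upright (names tell neither size nor place): a round cap 30 mm across, 36 mm tall, on a round shank 34 mm long, 70 mm tall in all, about 45 g. Shank diameter 19 to 27 mm, different for each and not known beforehand. This point is on the axis, 35 mm above the foot; z up
- stopper_b_mid (a point): one of three like wooden jar stoppers standing upright (names tell neither size nor place): a round cap 30 mm across, 36 mm tall, on a round shank 34 mm long, 70 mm tall in all, about 45 g. Shank diameter 19 to 27 mm, different for each and not known beforehand. This point is on the axis, 35 mm above the foot; z up
- stopper_c_mid (a point): one of three like wooden jar stoppers standing upright (names tell neither size nor place): a round cap 30 mm across, 36 mm tall, on a round shank 34 mm long, 70 mm tall in all, about 45 g. Shank diameter 19 to 27 mm, different for each and not known beforehand. This point is on the axis, 35 mm above the foot; z up
- jar: bystander: glass storage jar with steel lid, 72 mm across, 130 mm tall, origin at its underside
- cup: bystander: terracotta cup, 76 mm across, 85 mm tall, origin at its underside
- bowl: bystander: small dark wooden bowl, 110 mm across, 50 mm tall, origin at its underside
- candlestick: bystander: brass candlestick, 70 mm across the foot, 75 mm tall, origin at its underside
- spoon_grip (a point): bystander: wooden spoon lying flat; this point is on its handle
There are look-alikes about, which are no part of the job. Leave any black or grey look-alike of the part that bears stopper_a_mid alone.

How it is judged:
By the outcome, as a careful person would: the job done as asked, in the order asked, and still so for the second after the job is handed in, with the robot touching nothing.
It also fails if it takes over 54 s, if anything falls off the work surface, if the arm or the gripper's body presses on something with over 40 N, if the wrist force passes 120 N, or if a joint passes its speed limit or range.

## Robot

A 7-joint arm with a two-finger parallel gripper is mounted at the origin on the work surface. World frame = base frame: x ahead of the robot, y to its left, z up, the work surface at z = 0. Lengths are in m, angles in rad, forces in N, time in s.
With the tool pointing down it reaches from about 0.4 to 0.85 m from the base axis. Payload 10.4 kg.
Tool frame: the origin (TCP) lies at the very end of the fingers, on their centre line; the grasp point (between the pads) lies 19 mm behind it; z points along the fingers, y is the direction in which the jaws open and shut (so a half turn about z gives the same grasp; the last joint's range is limited). The gripper opens to 87 mm and grips with 3 to 60 N. Pads are 19 mm wide; open, the fingers measure 117 mm over their backs; the gripper's body (75 mm by 190 mm) begins 51 mm behind the grasp point.
Start: joints at [-1.222, 0.332, -0.065, 1.46, 0.022, 1.35, -0.088], TCP at [0.227, 0.582, 0.223] pointing down, gripper open.
Joint ranges: [-2.6, 2.6], [-0.5, 2.12], [-1.47, 1.34], [0.16, 2.42], [-1.27, 4.41], [0.06, 2.06], [-2.6, 2.6]. Speed limits (rad/s): [2.22, 2.22, 2.79, 2.79, 3.14, 3.14, 3.14].

## Interface

Orientations are given as a unit quaternion [x, y, z, w].
In Python, from bench import r, eyes, job gives the robot as it stands. The module is installed in compiled form; this text tells all that it offers.
- The arm moves only by the tool play_rows, never from a script. Its argument "motion" is a list of rows, each a list of 7 numbers: the shift along the tool's x, y, z as a fraction of full scale, then the turn, a rotation vector about the tool's x, y, z as a fraction of full scale, then the opening in per cent of the stroke, from 0 (shut) to 100 (fully open). A call has 1 to 5 rows; each row is the pose to reach, as a shift and turn from the pose commanded when the call began, along the tool's axes at that moment; what a row does not reach only later rows make up. Full scale, the value 1, is 0.2 m for a shift and 90 degrees for a turn. A row lasts 1/8 s, in which the tool goes at most 62.5 mm and 10.7 degrees, less where a joint would pass 70% of its speed; a pose out of reach is approached as far as the arm can. A call with a number of a shift or a turn outside -1 to 1 is refused whole. A call with a gripper value outside its range is refused whole. The fingers move at their own pace and stop on an object; "squeeze" is the grip in N (left out, the last holds). Time passes only in rows, so rows that repeat a pose let the fingers close. It gives the time, the measured TCP pose, the force and the opening at its end, in the units of the state.
- r.read_state(): the state, without advancing time (a new reading comes with each control period).
- eyes.camera(name): name is "scene" or "top" or "wrist"; returns a dict with "image" (480x640x3 uint8, red, green, blue), "mtx" (3x3 intrinsics, pixels), "dist" ([k1, k2, p1, p2, k3] as OpenCV has them; the pictures are not rectified), "R" (3x3) and "t" (3): a world point X has camera coordinates R X + t. Camera axes: x right, y down, z forward; pixel columns grow to the right and rows downward; lengths in m; the calibration is good to about 2 mm. A picture is of the moment at which its call begins. There is no depth.
- job.close_job(): hands the job in, once; it reports no verdict.
Trained networks look in a picture, given as the dict that the camera call returned (one of the last four; its "shot" number tells which), for a name from the list of things; names that differ only in an ending like _2 or _b are one class to them, and where a whole thing is asked for, a point or a joint stands for the part that bears it (a point fixed in the world has none). Each returns a list of dicts, best first, with "p" (0 to 1); they miss things now and then, are a little off and sometimes report something else, mostly with a low value. They report only what shows in the picture. A call takes as long as a camera call. They do not tell look-alikes from the thing itself.
- eyes.regions_of(picture, label): "region" (480x640 bool, what is visible of it) and "xy" ([column, row] in pixels, amid what is visible of it).
- eyes.landmark_of(picture, label): "xy" ([column, row] in pixels: a listed point, or the origin of a listed thing).
The state is a dict: "time": time; "joint_positions": joint angles; "joint_vel": joint speeds; "joint_torque": joint torques, N m; "ee_pos": TCP position; "eef_rot": TCP orientation; "ft_force": force on the tool from outside, world axes, zero at the start; "torque": the same for the moment, N m; "width": finger opening in m.
Only numpy, scipy, OpenCV 4.12 (cv2) and the standard library are available. Lean on these libraries where they do the work, as an engineer would, in place of code of your own. Each camera call takes 0.05 s, during which the arm holds its last target. There are 200 camera calls.

## Working session

There is one attempt and no reset: what is moved stays moved. The work goes in short steps, Python scripts to look and compute and a tool call to move; the robot and the scene stay as the last step left them, time stands still between calls to the robot, and variables do not carry over. Pictures are saved under pics/ and viewed, about 8 in all and at most 12, crops included, and the job is handed in when it is done.

Besides the shell and the picture viewer there is one more tool, called as a command line: name --pt "numbers of a row" for each row, then --argument value for the rest. play_rows: Moves the arm, as the interface text tells. Shift numbers are shares of 0.2 m and turn numbers shares of 90 degrees, none past 1 either way. Its arguments: {"type":"object","properties":{"motion":{"type":"array","items":{"type":"array","items":{"type":"number"}}},"squeeze":{"type":"number"}},"required":["motion"]}

```bash
mkdir -p pics
cat > h.py <<'E'
import numpy as np, cv2
from bench import r, eyes, job
from scipy.spatial.transform import Rotation as Ro
def ray(c,xy):
    u=cv2.undistortPoints(np.array([[xy]],float),c["mtx"],np.array(c["dist"]))[0,0]
    R=np.array(c["R"]);t=np.array(c["t"]).ravel()
    return -R.T@t, R.T@np.array([u[0],u[1],1])
def atz(c,xy,z):
    o,d=ray(c,xy); return o+d*(z-o[2])/d[2]
def proj(c,X):
    return cv2.projectPoints(np.array(X,float).reshape(-1,3),cv2.Rodrigues(np.array(c["R"]))[0],np.array(c["t"],float),c["mtx"],np.array(c["dist"]))[0][:,0]
def tri(pairs):
    A=0;b=0
    for c,xy in pairs:
        o,d=ray(c,xy);d=d/np.linalg.norm(d);P=np.eye(3)-np.outer(d,d);A=A+P;b=b+P@o
    return np.linalg.solve(A,b)
def save(c,n,crop=None,s=1):
    im=c["image"][:,:,::-1]
    if crop: im=im[crop[1]:crop[3],crop[0]:crop[2]]
    cv2.imwrite("pics/"+n,cv2.resize(im,None,fx=s,fy=s,interpolation=cv2.INTER_CUBIC))
E
python3 - <<'E'
from h import *
np.set_printoptions(precision=4,suppress=True)
z={"gauge":0,"gauge_mouth":.008,"marker_face":.054,"coaster":0,"stopper_a_mid":.045,"jar":0,"cup":0,"bowl":0,"candlestick":0}
ims=[]
for n in("scene","top"):
    c=eyes.camera(n);save(c,n+".png");
    for l in z:
        for d in eyes.landmark_of(c,l)[:5]:
            print(n,l,round(d["p"],2),np.array(d["xy"]).round(1),atz(c,d["xy"],z[l]).round(4))
s=r.read_state();print(s["ee_pos"],s["eef_rot"],s["width"],s["ft_force"],s["time"])
E
```

```text
scene gauge 0.74 [333.3 247.5] [0.5261 0.0274 0.    ]
scene gauge 0.16 [232.7 288. ] [ 0.7385 -0.0029  0.    ]
scene gauge_mouth 0.61 [319.6 235.4] [ 0.5363 -0.0079  0.008 ]
scene marker_face 0.91 [330.2 231.6] [0.5287 0.0212 0.054 ]
scene coaster 0.68 [268.7 168.5] [ 0.5349 -0.2232  0.    ]
scene stopper_a_mid 0.95 [260.6 155.4] [ 0.5456 -0.2294  0.045 ]
scene stopper_a_mid 0.91 [304.  136.5] [ 0.4393 -0.2242  0.045 ]
scene stopper_a_mid 0.79 [238.  128.2] [ 0.5495 -0.3264  0.045 ]
scene stopper_a_mid 0.75 [241.4 200.4] [ 0.6361 -0.1462  0.045 ]
scene stopper_a_mid 0.66 [218.3 148.2] [ 0.6126 -0.2979  0.045 ]
scene jar 0.76 [235.5 286.6] [ 0.7325 -0.0026  0.    ]
scene jar 0.68 [478.3 400.7] [0.4847 0.4191 0.    ]
scene jar 0.44 [321.9 234.3] [ 0.5284 -0.0119 -0.    ]
scene cup 0.58 [368.7 180.5] [ 0.3684 -0.0732  0.    ]
scene cup 0.23 [320.8 232.8] [ 0.5284 -0.0162  0.    ]
scene bowl 0.9 [188.6 198.3] [ 0.7189 -0.2462  0.    ]
scene candlestick 0.91 [301.7 365.7] [0.7064 0.2019 0.    ]
top gauge 0.63 [323.5 254.5] [0.5385 0.0387 0.    ]
top gauge_mouth 0.61 [342.1 259.6] [ 0.5261
[... 239 characters left out ...]
 -0.2296  0.045 ]
top stopper_a_mid 0.71 [473.5 253.7] [ 0.5434 -0.3275  0.045 ]
top stopper_a_mid 0.7 [432.  297.7] [ 0.4357 -0.2236  0.045 ]
top stopper_a_mid 0.66 [464.  229.7] [ 0.6021 -0.3041  0.045 ]
top stopper_a_mid 0.48 [403.1 214.5] [ 0.6366 -0.1526  0.045 ]
top jar 0.59 [338.8 177.7] [0.7342 0.0024 0.    ]
top cup 0.55 [363.6 314.8] [ 0.3896 -0.0632  0.    ]
top cup 0.15 [341.  175.6] [ 0.7398 -0.0031  0.    ]
top bowl 0.84 [436.3 185.8] [ 0.7188 -0.2486  0.    ]
top candlestick 0.69 [339.8 176.6] [ 0.7371 -0.0001  0.    ]
top candlestick 0.63 [262.  185.9] [0.7099 0.1968 0.    ]
[0.2271 0.5823 0.2226] [0.1848 0.9828 0.0001 0.    ] 0.08705298765489325 [-0.2054  0.1745 -0.2846] 1.0
```

View pics/scene.png

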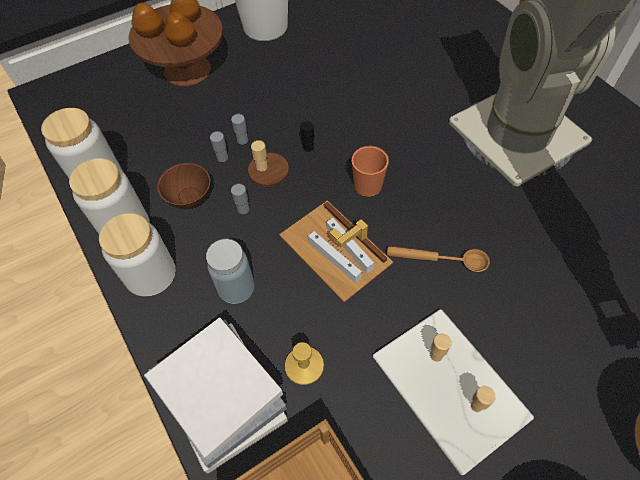

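View pics/top.png

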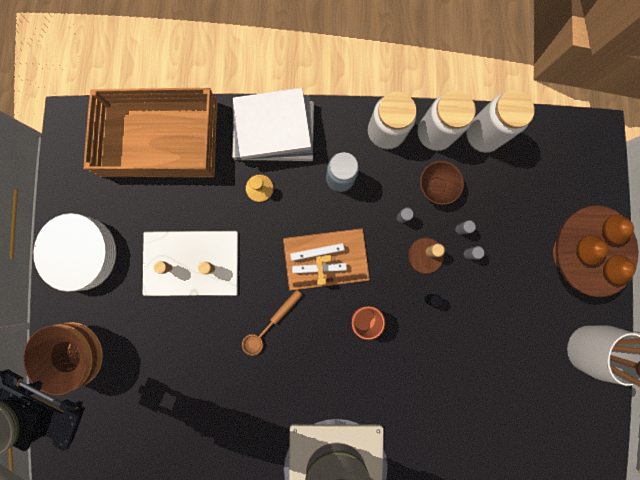

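Candidates for "stopper":
- Pale wood on the round coaster: scene (260,155), top (436,251).
- Two pale wood on the marble board: scene (441,347) and (483,399).
- Grey: scene (238,128), (218,148) and (241,200).
- Black: scene (306,136).

By the description it is the wooden one on the coaster. The gauge's wide mouth faces the coaster (world −y). I'll move in for a wrist look.

play_rows --pt "-0.25 -0.25 -0.1 0 0 0.1 100" --pt "-0.5 -0.5 -0.2 0 0 0.2 100" --pt "-0.7 -0.7 -0.3 0 0 0.3 100" --pt "-0.85 -0.85 -0.3 0 0 0.4 100" --pt "-0.85 -0.85 -0.3 0 0 0.5 100"

```text
time: 1.62
ee_pos: [0.3266, 0.3583, 0.284]
eef_rot: [0.552, 0.834, 0.001, 0.0]
ft_force: [-0.5, 0.7, 0.8]
width: 0.0873
```

```bash
cat >> h.py <<'E'
np.set_printoptions(precision=4,suppress=True)
def plan(p,ydeg):
    "target TCP p, pointing down, tool y at world angle ydeg"
    s=r.read_state();R=Ro.from_quat(s["eef_rot"]);a=np.radians(ydeg)
    y=np.array([np.cos(a),np.sin(a),0]);z=np.array([0,0,-1.]);T=Ro.from_matrix(np.c_[np.cross(y,z),y,z])
    print("t",s["time"],"at",s["ee_pos"],"F",s["ft_force"],"w",s["width"])
    print("axes",R.as_matrix().T.round(3).tolist())
    print("shift",R.inv().apply(np.array(p)-s["ee_pos"])/.2,"turn",(R.inv()*T).as_rotvec()/(np.pi/2))
E
python3 -c "
from h import *
plan([.5,-.05,.28],5)"
```

```text
t 1.625 at [0.3266 0.3583 0.284 ] F [-0.4885  0.6803  0.7623] w 0.08726839980496061
axes [[-0.391, 0.921, 0.001], [0.921, 0.391, 0.002], [0.002, 0.002, -1.0]]
shift [-2.2182  0.0007  0.0182] turn [ 0.0015 -0.0008  0.1999]
```

play_rows --pt "-0.3 0 0 0 0 0.1 100" --pt "-0.6 0 0 0 0 0.2 100" --pt "-0.9 0 0 0 0 0.2 100" --pt "-1 0 0 0 0 0.2 100"

```text
time: 2.12
ee_pos: [0.4053, 0.1755, 0.283]
eef_rot: [0.673, 0.74, 0.001, -0.0]
ft_force: [-0.7, 0.7, -0.0]
width: 0.0871
```

```bash
python3 -c "
from h import *
plan([.5,-.09,.28],5)"
```

```text
t 2.125 at [0.4053 0.1755 0.283 ] F [-0.7321  0.6703 -0.038 ] w 0.08711053083686776
axes [[-0.094, 0.996, 0.001], [0.996, 0.094, 0.001], [0.001, 0.001, -1.0]]
shift [-1.3662  0.3461  0.0141] turn [ 0.0005 -0.0005  0.0045]
```

play_rows --pt "-0.3 0.1 0 0 0 0 100" --pt "-0.6 0.2 0 0 0 0 100" --pt "-0.9 0.3 0 0 0 0 100" --pt "-1 0.35 0 0 0 0 100" --pt "-1 0.35 0 0 0 0 100"

```text
time: 2.75
ee_pos: [0.4939, -0.0149, 0.2826]
eef_rot: [0.672, 0.74, -0.0, 0.0]
ft_force: [0.2, 0.7, 0.8]
width: 0.0871
```

Run:
```python
from h import *
c=eyes.camera("wrist");save(c,"w1.png")
print("cam",-np.array(c["R"]).T@np.array(c["t"]).ravel(),np.array(c["R"])[2])
z={"gauge":0,"gauge_mouth":.008,"marker_face":.054,"coaster":0,"stopper_a_mid":.045}
for l in z:
  for d in eyes.landmark_of(c,l)[:4]: print(l,round(d["p"],2),np.array(d["xy"]).round(1),atz(c,d["xy"],z[l]))
plan([.53,-.229,.28],5)
```

```text
cam [0.4859 0.0559 0.4439] [ 0.0247 -0.2568 -0.9662]
gauge 0.87 [342.5 178. ] [0.5215 0.0312 0.    ]
gauge 0.47 [329.1 352.9] [ 0.5312 -0.2208  0.    ]
gauge 0.2 [498.2 219.1] [ 0.7317 -0.0017  0.    ]
gauge_mouth 0.96 [345. 210.] [ 0.5287 -0.0081  0.008 ]
marker_face 0.97 [350.9 186. ] [0.5276 0.0263 0.054 ]
coaster 0.94 [332.8 351.3] [ 0.5363 -0.2176  0.    ]
coaster 0.7 [509.3  45.2] [0.697  0.2009 0.    ]
stopper_a_mid 0.85 [251.7 361.3] [ 0.4257 -0.2152  0.045 ]
stopper_a_mid 0.71 [410.3 331.7] [ 0.6278 -0.1518  0.045 ]
stopper_a_mid 0.66 [343.3 375.1] [ 0.5491 -0.2244  0.045 ]
t 3.05 at [ 0.4933 -0.012   0.2826] F [ 0.2543  1.1281 -0.2227] w 0.0869392844945005
axes [[-0.101, 0.995, 0.0], [0.995, 0.101, 0.0], [0.0, 0.0, -1.0]]
shift [-1.0981  0.0727  0.0124] turn [ 0.0001 -0.0003  0.0089]
```

View pics/w1.png

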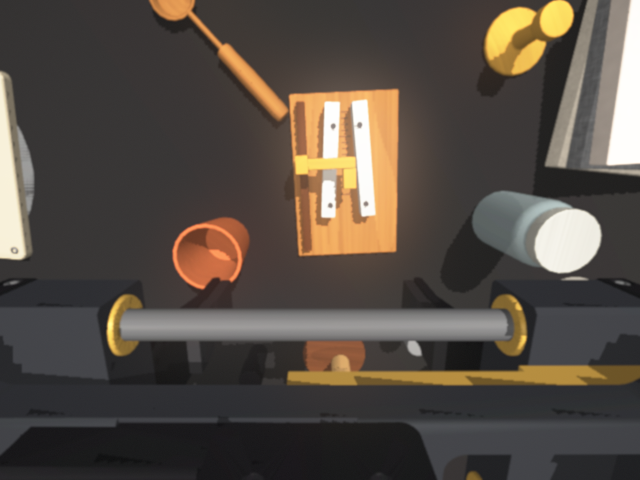

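Wrist view: the gauge is around (347,170). Its two cheeks converge towards the top (+y), and the marker sits at (350,175) with the rail on the left (−x). The stopper top shows at (343,365), hidden behind the hand. I'll fit the gauge's axis accurately.

Run:
```python
from h import *
def reg(c,l,xy):
    ds=[d for d in eyes.regions_of(c,l)]
    return min(ds,key=lambda d:np.hypot(*(np.array(d["xy"])-xy)))
for n,xy in(("wrist",(345,175)),("top",(325,258)),("scene",(338,250))):
    c=eyes.camera(n);d=reg(c,"gauge",xy);m=d["region"].astype(np.uint8)
    cnt=max(cv2.findContours(m,0,cv2.CHAIN_APPROX_NONE)[0],key=cv2.contourArea)[:,0]
    P=np.array([atz(c,q,.008)[:2] for q in cnt.astype(float)])
    rc=cv2.minAreaRect((P*1000).astype(np.float32));print(n,round(d["p"],2),len(cnt),rc)
    # cheeks: bright, unsaturated
    hull=cv2.fillConvexPoly(np.zeros_like(m),cv2.convexHull(cnt),1)
    hsv=cv2.cvtColor(c["image"],cv2.COLOR_RGB2HSV)
    w=((hsv[...,1]<70)&(hsv[...,2]>110)&(hull>0)).astype(np.uint8)
    k,lab,st,ce=cv2.connectedComponentsWithStats(w)
    for i in range(1,k):
        if st[i,4]<30: continue
        ys,xs=np.where(lab==i);Q=np.array([atz(c,(x,y),.034)[:2]*1000 for x,y in zip(xs.astype(float),ys.astype(float))],np.float32)
        print("  cheek",st[i,4],cv2.minAreaRect(Q))
    g=eyes.landmark_of(c,"marker_face")
    for d in g[:1]: print("  face",d["xy"],atz(c,d["xy"],.054))
    if n=="wrist": save(c,"w1g.png",(280,80,410,265),3.2)
```

```text
wrist 0.91 523 ((524.4124755859375, 32.660064697265625), (129.83047485351562, 199.80035400390625), 8.115004539489746)
  cheek 1882 ((540.1242065429688, 55.58374786376953), (19.250747680664062, 131.28195190429688), 12.201042175292969)
  cheek 883 ((499.1074523925781, 84.58562469482422), (17.89214515686035, 61.22682571411133), 4.017805099487305)
  cheek 686 ((504.0992126464844, 12.782840728759766), (17.554784774780273, 56.25913619995117), 3.9505276679992676)
  face [350.3, 189.9] [0.5266 0.0253 0.054 ]
top 0.58 194 ((522.2615966796875, 67.62399291992188), (128.12135314941406, 128.47645568847656), 8.16446590423584)
  cheek 359 ((541.8147583007812, 63.87574768066406), (18.85988426208496, 114.18077087402344), 12.440018653869629)
  cheek 190 ((502.42486572265625, 85.10113525390625), (16.913785934448242, 60.46308135986328), 0.8425450921058655)
  cheek 103 ((505.72955322265625, 23.429555892944336), (16.925006866455078, 33.936588287353516), 0.815712034702301)
  face [329.6, 257.0] [0.5303 0.0255 0.054 ]
scene 0.88 249 ((517.0804443359375, 32.478614807128906), (156.45150756835938, 203.65548706054688), 8.12272834777832)
  cheek 149 ((510.7710876464844, 6.931367874145508), (25.75792694091797, 44.90402603149414), 3.659982919692993)
  cheek 827 ((545.9655151367188, 60.14167785644531), (27.234121322631836, 139.5932159423828), 12.277077674865723)
  cheek 437 ((505.1072082519531, 86.66390991210938), (25.910085678100586, 77.391845703125), 4.094553470611572)
  face [331.5, 232.8] [0.5281 0.0249 0.054 ]
```

View pics/w1g.png

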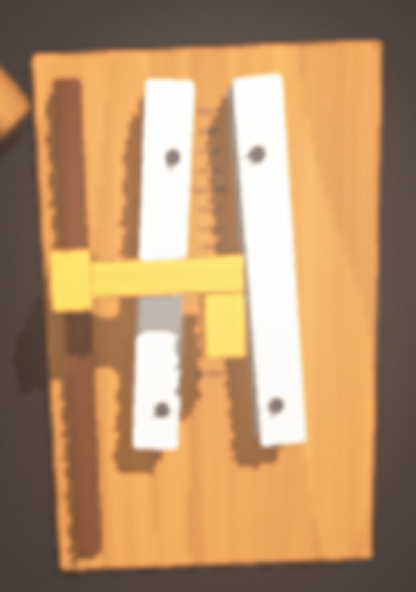

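Gauge fit: centre (0.524, 0.033), slot axis at 98.1°, fitted size 129.8 x 199.8 mm. The picture shows the marker's nose between the cheeks with its face at crop (225,355), and the wide end at the bottom. Next I'll go above the coaster.

play_rows --pt "-0.3 0 0 0 0 0 75" --pt "-0.6 0.05 0 0 0 -0.02 75" --pt "-0.9 0.1 0 0 0 -0.025 75" --pt "-1 0.16 0.1 0 0 -0.025 75" --pt "-1 0.16 0.1 0 0 -0.025 75"

```text
time: 4.12
ee_pos: [0.5447, -0.2103, 0.2608]
eef_rot: [0.657, 0.754, -0.001, -0.001]
ft_force: [0.1, -0.2, 0.9]
width: 0.0653
```

Run:
```python
from h import *
c=eyes.camera("wrist");t=eyes.camera("top");s=eyes.camera("scene")
for n,q in(("w",c),("t",t),("s",s)):
  for l,z in(("stopper_a_mid",.045),("coaster",0)):
    for d in eyes.landmark_of(q,l)[:5]:
      X=atz(q,d["xy"],z)
      if np.hypot(X[0]-.545,X[1]+.228)<.03: print(n,l,round(d["p"],2),d["xy"],X)
uv=proj(c,[.547,-.229,.045])[0].astype(int);print(uv)
save(c,"w2.png",(max(uv[0]-130,0),max(uv[1]-130,0),uv[0]+130,uv[1]+130),2)
plan([.547,-.229,.045],8.1)
```

```text
w stopper_a_mid 0.93 [316.4, 232.5] [ 0.5444 -0.2234  0.045 ]
w coaster 0.57 [309.3, 220.1] [ 0.5346 -0.2188  0.    ]
t stopper_a_mid 0.71 [437.2, 249.2] [ 0.5532 -0.2365  0.045 ]
t coaster 0.93 [424.9, 253.6] [ 0.5444 -0.2177  0.    ]
s stopper_a_mid 0.88 [261.2, 156.6] [ 0.5461 -0.2257  0.045 ]
s coaster 0.56 [266.7, 169.7] [ 0.5402 -0.2226  0.    ]
[317 237]
t 4.575 at [ 0.5454 -0.2083  0.263 ] F [-0.3001  0.6583 -0.4949] w 0.06496358899638302
axes [[-0.139, 0.99, 0.0], [0.99, 0.139, 0.001], [0.001, 0.0, -1.0]]
shift [-0.104  -0.0076  1.0899] turn [ 0.0006 -0.0002 -0.0011]
```

View pics/w2.png

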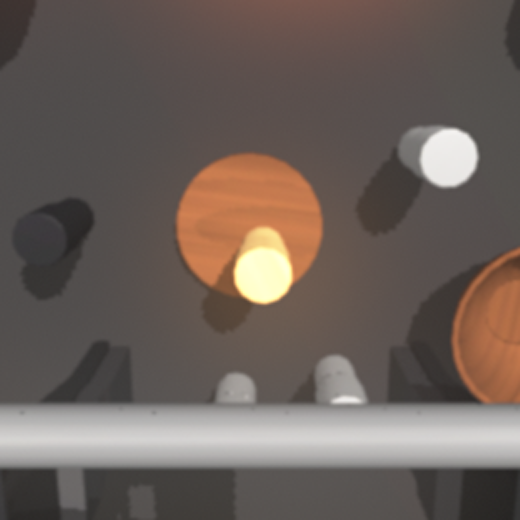

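The choice is confirmed: pale wood stopper, cap top at crop (263,275), standing on the round coaster (crop centre (250,226)). Grey and black ones stand around it. I'll locate cap and coaster exactly.

Run:
```python
from h import *
c=eyes.camera("wrist")
g=c["image"].max(2);m=(cv2.GaussianBlur(g,(3,3),0)>150).astype(np.uint8)
k,l,st,ce=cv2.connectedComponentsWithStats(m);i=l[244,319];print(st[i])
print("cap (318.75,244.5)",atz(c,(318.75,244.5),.08))
ys,xs=np.where(l==i);Q=np.array([atz(c,(x,y),.08)[:2]*1000 for x,y in zip(xs.astype(float),ys.astype(float))],np.float32)
print("bright blob circ",cv2.minEnclosingCircle(Q),Q.min(0),Q.max(0))
for x,y in((177,226),(323,226),(250,153),(250,299)):print("coaster edge",atz(c,(187+x/2,107+y/2),.01))
for rr in eyes.regions_of(c,"coaster")[:2]:
  ys,xs=np.where(rr["region"]);Q=np.array([atz(c,(x,y),.01)[:2]*1000 for x,y in zip(xs.astype(float),ys.astype(float))],np.float32)
  print(rr["p"],cv2.minEnclosingCircle(Q))
plan([.547,-.226,.1],8.1)
```

```text
[ 274  186   72   75 4013]
cap (318.75,244.5) [ 0.5492 -0.2262  0.08  ]
bright blob circ ((537.020751953125, -206.51707458496094), 39.22358703613281) [ 499.7524 -243.5667] [ 573.413  -167.3074]
coaster edge [ 0.4952 -0.2208  0.01  ]
coaster edge [ 0.584  -0.2082  0.01  ]
coaster edge [ 0.5336 -0.1707  0.01  ]
coaster edge [ 0.546  -0.2608  0.01  ]
0.56 ((536.592529296875, -216.72274780273438), 44.84000778198242)
t 4.675 at [ 0.5453 -0.2086  0.2628] F [-0.5727  0.3283 -0.2125] w 0.06561381379132014
axes [[-0.139, 0.99, 0.0], [0.99, 0.139, 0.001], [0.0, 0.0, -1.0]]
shift [-0.0876 -0.0041  0.8139] turn [ 0.0003 -0.0001 -0.0014]
```

play_rows --pt "-0.09 0.007 0.25 0 0 0 75" --pt "-0.09 0.007 0.5 0 0 0 75" --pt "-0.09 0.007 0.75 0 0 0 75" --pt "-0.09 0.007 0.75 0 0 0 75"

```text
time: 5.18
ee_pos: [0.547, -0.2255, 0.1097]
eef_rot: [0.656, 0.754, -0.002, -0.003]
ft_force: [-0.3, -0.1, 1.1]
width: 0.0653
```

```bash
python3 -c "
from h import *
plan([.549,-.226,.045],8.1)"
```

```text
t 5.175 at [ 0.547  -0.2255  0.1097] F [-0.3254 -0.1279  1.0705] w 0.06529219880882935
axes [[-0.138, 0.99, 0.002], [0.99, 0.138, -0.006], [-0.006, 0.001, -1.0]]
shift [-0.0046  0.0114  0.3234] turn [-0.0038 -0.0014 -0.0017]
```

play_rows --pt "-0.004 0.011 0.2 0 0 0 75" --pt "-0.004 0.011 0.33 0 0 0 75" --pt "-0.004 0.011 0.33 0 0 0 50" --pt "-0.004 0.011 0.33 0 0 0 35" --pt "-0.004 0.011 0.33 0 0 0 20" --squeeze 30

```text
time: 5.8
ee_pos: [0.5526, -0.2273, 0.0485]
eef_rot: [0.656, 0.754, 0.001, 0.001]
ft_force: [-0.7, -1.1, -0.4]
width: 0.0429
```

play_rows --pt "0 0 0 0 0 0 10" --pt "0 0 0 0 0 0 10" --pt "0 0 0 0 0 0 10" --squeeze 40

```text
time: 6.18
ee_pos: [0.5518, -0.2272, 0.0471]
eef_rot: [0.656, 0.754, 0.0, 0.0]
ft_force: [-1.5, 0.3, 6.2]
width: 0.03
```

```bash
python3 -c "
from h import *
plan([.5343,-.0366,.1],8.1)"
```

```text
t 6.175 at [ 0.5518 -0.2272  0.0471] F [-1.4914  0.2699  6.1797] w 0.0299845633538728
axes [[-0.138, 0.99, -0.0], [0.99, 0.138, 0.001], [0.001, -0.0, -1.0]]
shift [ 0.9557  0.0451 -0.2647] turn [ 0.0006  0.0001 -0.0017]
```

play_rows --pt "0 0 -0.1 0 0 0 10" --pt "0 0 -0.25 0 0 0 10" --pt "0.15 0.01 -0.28 0 0 0 10" --pt "0.4 0.02 -0.28 0 0 0 10" --pt "0.65 0.03 -0.28 0 0 0 10"

```text
time: 6.8
ee_pos: [0.5393, -0.0963, 0.1036]
eef_rot: [0.657, 0.754, 0.0, 0.0]
ft_force: [0.5, 0.5, -0.1]
width: 0.0298
```

```bash
python3 -c "
from h import *
plan([.5343,-.0366,.1],8.1)"
```

```text
t 6.8 at [ 0.5393 -0.0963  0.1036] F [ 0.5179  0.548  -0.0621] w 0.029784190130119254
axes [[-0.137, 0.991, 0.0], [0.991, 0.137, 0.001], [0.001, 0.0, -1.0]]
shift [0.2991 0.0162 0.0181] turn [ 0.0006 -0.0001 -0.0023]
```

play_rows --pt "0.2 0.015 0.02 0 0 0 10" --pt "0.3 0.017 0.05 0 0 0 10" --pt "0.3 0.017 0.12 0 0 0 10" --pt "0.3 0.017 0.12 0 0 0 10" --pt "0.3 0.017 0.12 0 0 0 10"

```text
time: 7.42
ee_pos: [0.5346, -0.039, 0.0788]
eef_rot: [0.657, 0.754, -0.0, 0.0]
ft_force: [0.9, 0.9, -0.7]
width: 0.0297
```

Run:
```python
from h import *
plan([.5343,-.0366,.046],8.1)
c=eyes.camera("wrist");save(c,"w3.png",(220,100,480,360),2.2)
for d in eyes.landmark_of(c,"gauge")[:2]+eyes.landmark_of(c,"gauge_mouth")[:1]: print(d["p"],d["xy"],atz(c,d["xy"],0),atz(c,d["xy"],.008))
for d in eyes.landmark_of(c,"stopper_a_mid")[:2]: print(d["p"],d["xy"],atz(c,d["xy"],.07))
def G(x,y,z): a=np.radians(98.1);return [.5244+.001*(x*np.cos(a)-y*np.sin(a)),.0327+.001*(x*np.sin(a)+y*np.cos(a)),z*.001]
print(proj(c,[G(-45,-16.5,34),G(-45,16.5,34),G(85,-7.25,34),G(85,7.25,34)]))
d=max(eyes.regions_of(c,"gauge"),key=lambda d:d["p"]);m=d["region"].astype(np.uint8)
cnt=max(cv2.findContours(m,0,1)[0],key=cv2.contourArea)[:,0].astype(float)
print(cv2.minAreaRect(np.array([atz(c,q,.008)[:2]*1000 for q in cnt],np.float32)))
```

```text
t 7.425 at [ 0.5346 -0.039   0.0788] F [ 0.8569  0.9012 -0.6944] w 0.029682070873049804
axes [[-0.136, 0.991, -0.001], [0.991, 0.136, 0.0], [0.0, -0.001, -1.0]]
shift [0.0121 0.0004 0.1642] turn [ 0.      0.0003 -0.003 ]
0.96 [314.8, 152.8] [0.5222 0.033  0.    ] [0.5223 0.0329 0.008 ]
0.78 [318.0, 220.9] [ 0.5308 -0.0131  0.    ] [ 0.5306 -0.0116  0.008 ]
0.62 [316.4, 297.1] [ 0.5336 -0.0412  0.07  ]
[[345.1585 229.0475]
 [291.535  229.2455]
 [331.7081 -16.4639]
 [303.7364 -16.336 ]]
((518.9814453125, 26.074806213378906), (142.330322265625, 187.29685974121094), 8.140724182128906)
```

View pics/w3.png

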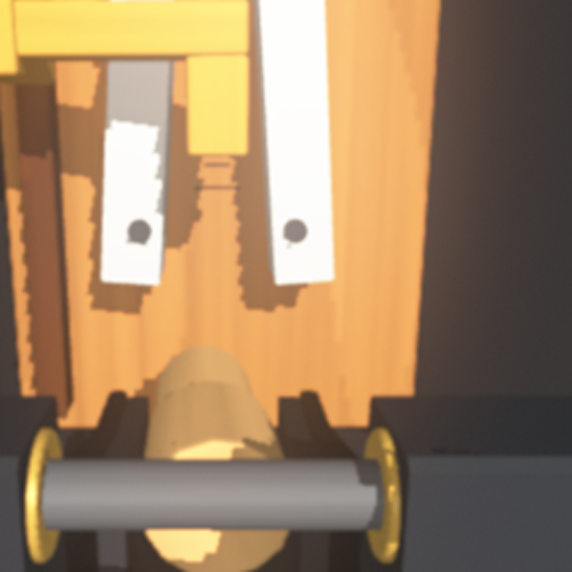

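Run:
```python
from h import *
c=eyes.camera("wrist");s=r.read_state();R=Ro.from_quat(s["eef_rot"]).as_matrix();p=s["ee_pos"]
for h in(-37,-3,33): print(h,((proj(c,p-R[:,2]*h*.001)[0]-[220,100])*2.2).round(1), ((proj(c,[p-R[:,2]*h*.001+R[:,1]*k for k in(-.0125,.0125)])-[220,100])*2.2).round(1).tolist())
print(R)
```

```text
-37 [216.5 385.7] [[171.7, 385.7], [261.3, 385.7]]
-3 [217.2 434.6] [[164.1, 434.6], [270.3, 434.7]]
33 [218.3 511.1] [[152.2, 511.0], [284.4, 511.1]]
[[-0.1378  0.9905  0.0003]
 [ 0.9905  0.1378  0.0001]
 [ 0.0001  0.0003 -1.    ]]
```

Run:
```python
from h import *
c=eyes.camera("wrist");s=eyes.camera("scene")
a=c["image"][240:370,250:390,::-1];a=cv2.resize(np.clip(a*1.6,0,255).astype(np.uint8),None,fx=4,fy=4,interpolation=2)
p=r.read_state()["ee_pos"];uv=proj(s,p)[0].astype(int)
b=s["image"][uv[1]-32:uv[1]+33,uv[0]-25:uv[0]+20,::-1];b=cv2.resize(np.clip(b*1.4,0,255).astype(np.uint8),(240,520)[::1] if 0 else (240,346),interpolation=2)
o=np.zeros((520,800,3),np.uint8);o[:,:560]=a;o[:346,560:]=b;cv2.imwrite("pics/w4.png",o)
```

```text
(no output)
```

View pics/w4.png

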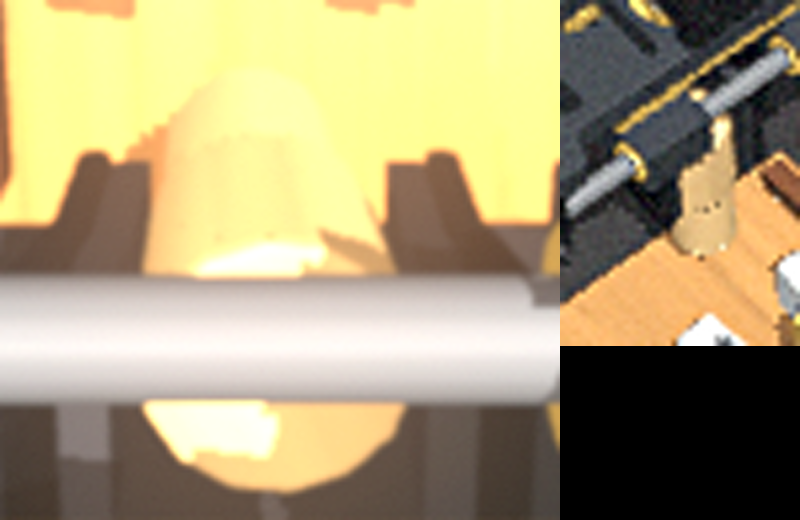

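The foot sits about 4.5 mm left of the cap axis, so the stopper tilted in the jaws when they closed off-centre. I'll set it down on the bare base, release it so it rights itself, and re-grip centred.

play_rows --pt "0.012 0.022 0.08 0 0 0 10" --pt "0.012 0.022 0.14 0 0 0 10" --pt "0.012 0.022 0.16 0 0 0 10" --pt "0.012 0.022 0.16 0 0 0 10" --pt "0.012 0.022 0.16 0 0 0 10"

```text
time: 8.45
ee_pos: [0.5387, -0.0346, 0.0468]
eef_rot: [0.656, 0.754, 0.0, 0.0]
ft_force: [0.3, -0.5, -0.1]
width: 0.0297
```

play_rows --pt "0 0 0 0 0 0 10" --squeeze 15

```text
time: 8.57
ee_pos: [0.5387, -0.0345, 0.0468]
eef_rot: [0.656, 0.754, 0.0, 0.0]
ft_force: [0.0, 0.8, -0.7]
width: 0.0302
```

```bash
python3 -c "
from h import *
plan([.5343,-.0366,.045],8.1)"
```

```text
t 8.575 at [ 0.5387 -0.0345  0.0468] F [ 0.0037  0.7671 -0.7301] w 0.030161577397557225
axes [[-0.138, 0.99, 0.0], [0.99, 0.138, 0.001], [0.001, 0.0, -1.0]]
shift [-0.0075 -0.0234  0.0091] turn [ 0.0004 -0.0001 -0.0017]
```

play_rows --pt "0 0 0.006 0 0 0 10" --pt "0 0 0.006 0 0 0 40" --pt "0 0 0.006 0 0 0 50" --pt "0 0 0.006 0 0 0 65" --pt "0 0 0.006 0 0 0 65"

```text
time: 9.2
ee_pos: [0.5385, -0.0345, 0.0453]
eef_rot: [0.656, 0.754, 0.0, 0.0]
ft_force: [-0.7, 0.2, -0.1]
width: 0.0535
```

Run:
```python
from h import *
plan([.5343,-.0366,.045],8.1)
c=eyes.camera("wrist");p=r.read_state()["ee_pos"];R=Ro.from_quat(r.read_state()["eef_rot"]).as_matrix()
for h in(-37,-3,33): print(h,proj(c,[p-R[:,2]*h*.001+R[:,1]*k for k in(-.015,0,.015)]).round(1).tolist())
a=c["image"][240:370,250:390,::-1];cv2.imwrite("pics/w5.png",cv2.resize(np.clip(a*1.6,0,255).astype(np.uint8),None,fx=4,fy=4,interpolation=2))
```

```text
t 9.2 at [ 0.5385 -0.0345  0.0453] F [-0.6679  0.2439 -0.1494] w 0.053539365948851225
axes [[-0.138, 0.99, 0.0], [0.99, 0.138, 0.0], [0.0, 0.0, -1.0]]
shift [-0.0076 -0.0224  0.0017] turn [ 0.0001 -0.     -0.0017]
-37 [[294.0, 275.5], [318.4, 275.5], [342.8, 275.5]]
-3 [[289.8, 297.8], [318.7, 297.8], [347.7, 297.8]]
33 [[283.2, 332.5], [319.2, 332.6], [355.3, 332.6]]
```

View pics/w5.png

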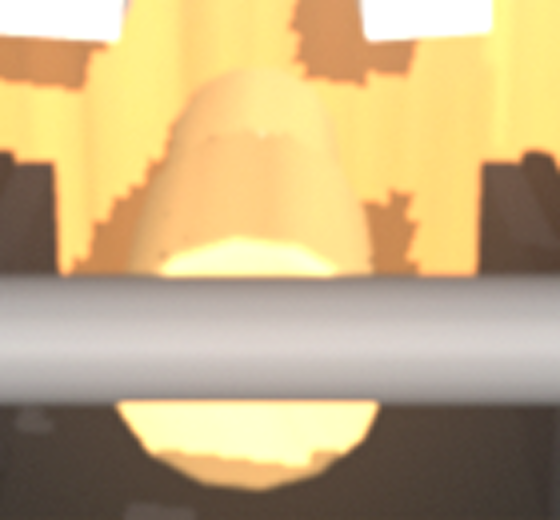

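Upright again: foot centre at crop x≈255 and cap at x≈248, a consistent 3 mm left of the jaw centre. I'll re-centre and grip.

play_rows --pt "0.01 -0.014 0.025 0 0 0 65" --pt "0.01 -0.014 0.025 0 0 0 65" --pt "0.01 -0.014 0.025 0 0 0 45" --pt "0.01 -0.014 0.025 0 0 0 38" --pt "0.01 -0.014 0.025 0 0 0 30" --squeeze 10

```text
time: 9.88
ee_pos: [0.5355, -0.033, 0.0404]
eef_rot: [0.656, 0.754, 0.0, 0.0]
ft_force: [-0.4, 0.1, -0.6]
width: 0.034
```

play_rows --pt "0 0 0 0 0 0 15" --pt "0 0 0 0 0 0 15" --pt "0 0 0 0 0 0 15" --squeeze 45

```text
time: 10.25
ee_pos: [0.5355, -0.0329, 0.0404]
eef_rot: [0.656, 0.754, 0.0, 0.0]
ft_force: [0.4, 0.1, -0.4]
width: 0.029
```

Run:
```python
from h import *
plan([.5343,-.0366,.045],8.1)
c=eyes.camera("wrist");p=r.read_state()["ee_pos"];R=Ro.from_quat(r.read_state()["eef_rot"]).as_matrix()
for h in(-32,38): print(h,((proj(c,[p-R[:,2]*h*.001+R[:,1]*k for k in(-.015,0,.015)])-[250,240])*4).round(1).tolist())
a=c["image"][240:370,250:390,::-1];cv2.imwrite("pics/w6.png",cv2.resize(np.clip(a*1.6,0,255).astype(np.uint8),None,fx=4,fy=4,interpolation=2))
```

```text
t 10.25 at [ 0.5355 -0.0329  0.0404] F [ 0.4313  0.0694 -0.3673] w 0.029007495131305464
axes [[-0.138, 0.99, 0.0], [0.99, 0.138, 0.0], [0.0, 0.0, -1.0]]
shift [-0.0175 -0.0087 -0.0231] turn [ 0.0001 -0.     -0.0017]
-32 [[173.9, 153.3], [274.0, 153.4], [374.0, 153.5]]
38 [[128.4, 395.1], [277.6, 395.3], [426.8, 395.4]]
```

View pics/w6.png

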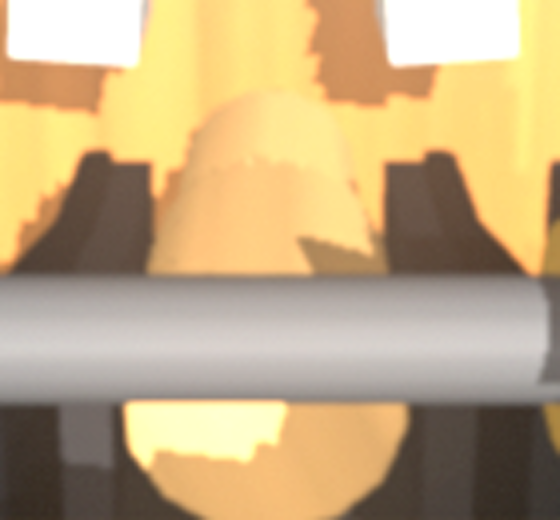

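Upright and centred (foot centre at 270, cap at 267, jaw mid at 268). I'll lift 1 mm and slide into the mouth.

play_rows --pt "0 -0.004 -0.005 0 0 0 15" --pt "0.06 -0.004 -0.005 0 0 0 15" --pt "0.13 -0.004 -0.005 0 0 0 15" --pt "0.2 -0.004 -0.005 0 0 0 15" --pt "0.2 -0.004 -0.005 0 0 0 15"

```text
time: 10.92
ee_pos: [0.529, 0.0086, 0.0412]
eef_rot: [0.655, 0.755, 0.0, -0.0]
ft_force: [-0.8, -0.5, -0.1]
width: 0.029
```

play_rows --pt "0.04 0 0 0 0 0 15" --pt "0.08 0 0 0 0 0 15" --pt "0.1 0 0 0 0 0 15" --pt "0.1 0 0 0 0 0 15"

```text
time: 11.42
ee_pos: [0.5264, 0.0268, 0.0413]
eef_rot: [0.656, 0.755, 0.0, -0.0]
ft_force: [0.2, -0.1, -0.2]
width: 0.029
```

```bash
cat >> h.py <<'E'
def gx():
    s=r.read_state();u=np.array([np.cos(np.radians(98.1)),np.sin(np.radians(98.1))]);v=np.array([-u[1],u[0]])
    d=s["ee_pos"][:2]-[.5244,.0327];F=s["ft_force"]
    print("t",s["time"],"past mouth",round(1000*(d@u)+45,2),"y",round(1000*(d@v),2),"z",s["ee_pos"][2],"Fx",F[:2]@u,"Fy",F[:2]@v,"Fz",F[2],"tq",s["torque"],"w",s["width"])
E
python3 -c "
from h import *
gx()"
```

```text
t 11.425 past mouth 38.9 y -1.1 z 0.04132747780033683 Fx -0.17550644032091045 Fy -0.2151661011574023 Fz -0.23222762268453573 tq [-0.0905  0.0423 -0.0035] w 0.02904929371321441
```

play_rows --pt "0.02 0 0 0 0 0 15" --pt "0.04 0 0 0 0 0 15" --pt "0.06 0 0 0 0 0 15" --pt "0.06 0 0 0 0 0 15"

```text
time: 11.92
ee_pos: [0.5247, 0.0389, 0.0413]
eef_rot: [0.656, 0.755, 0.0, -0.0]
ft_force: [-0.4, 1.0, -0.5]
width: 0.0288
```

```bash
python3 -c "
from h import *
gx()"
```

```text
t 11.925 past mouth 51.08 y -1.16 z 0.04134023160373918 Fx 1.0744476335436481 Fy 0.2451529032548248 Fz -0.4934774396616648 tq [ 0.1579  0.0094 -0.0568] w 0.028819629834949106
```

play_rows --pt "0.01 0 0 0 0 0 15" --pt "0.02 0 0 0 0 0 15" --pt "0.03 0 0 0 0 0 15" --pt "0.03 0 0 0 0 0 15"

```text
time: 12.42
ee_pos: [0.5243, 0.0415, 0.0414]
eef_rot: [0.657, 0.754, -0.001, 0.001]
ft_force: [2.2, -9.2, -0.6]
width: 0.0288
```

```bash
python3 -c "
from h import *
gx()"
```

```text
t 12.425 past mouth 53.67 y -1.17 z 0.04142777400866918 Fx -9.429514813235638 Fy -0.8510736586440811 Fz -0.5846552929333256 tq [-2.5425 -0.423   0.0392] w 0.028807418150563986
```

It wedged at about 53.7 mm with a 9.4 N push along the slot, inside the 5–12 N band. Drawing it back now.

play_rows --pt "-0.02 0 0 0 0 0 15" --pt "-0.05 0 0 0 0 0 15" --pt "-0.08 0 0 0 0 0 15" --pt "-0.08 0 0 0 0 0 15"

```text
time: 12.92
ee_pos: [0.5261, 0.0276, 0.0413]
eef_rot: [0.657, 0.754, -0.0, 0.0]
ft_force: [0.2, -0.2, -0.3]
width: 0.029
```

```bash
python3 -c "
from h import *
gx()
c=eyes.camera('wrist')
u=np.array([np.cos(np.radians(98.1)),np.sin(np.radians(98.1))])
for d in eyes.landmark_of(c,'marker_face')[:2]: X=atz(c,d['xy'],.054);print(d['p'],d['xy'],X,'marker',(X[:2]-[.5244,.0327])@u*1000+45-15)
a=c['image'][130:370,220:420,::-1];cv2.imwrite('pics/w7.png',cv2.resize(np.clip(a*1.3,0,255).astype(np.uint8),None,fx=2.5,fy=2.5,interpolation=2))
"
```

```text
t 12.925 past mouth 39.72 y -0.93 z 0.04131117028019344 Fx -0.25579244781813426 Fy -0.14302315906965044 Fz -0.2576701751263183 tq [-0.1026  0.0667 -0.0052] w 0.028980383841953773
0.96 [315.6, 255.3] [0.5207 0.0547 0.054 ] marker 52.28221651042762
```

View pics/w7.png

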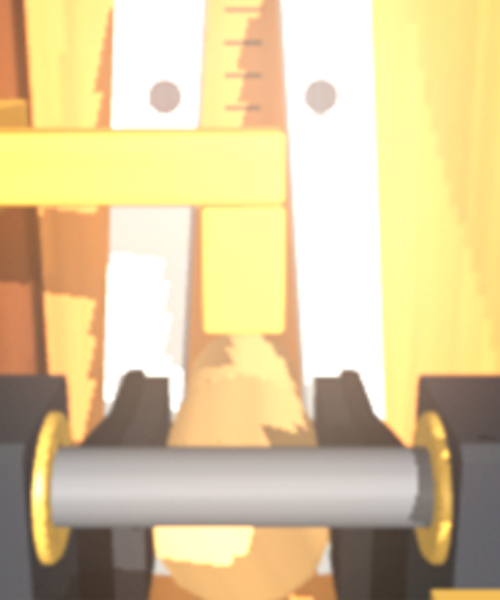

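The stopper has come free; the marker stayed put at about 52 mm, clear of the cap by some 14 mm. Drawing it fully out.

play_rows --pt "-0.08 0 0 0 0 0 15" --pt "-0.18 0 0 0 0 0 15" --pt "-0.28 0 0 0 0 0 15" --pt "-0.34 0 0 0 0 0 15" --pt "-0.34 0 0 0 0 0 15"

```text
time: 13.65
ee_pos: [0.5355, -0.0402, 0.0413]
eef_rot: [0.657, 0.754, -0.0, 0.0]
ft_force: [0.4, 0.1, -0.2]
width: 0.0289
```

play_rows --pt "0 0 -0.15 0 0 0 15" --pt "0 0 -0.28 0 0 0 15" --pt "-0.2 0 -0.28 0 0 0 15" --pt "-0.45 0 -0.28 0 0 0 15" --pt "-0.7 0 -0.28 0 0 0 15"

```text
time: 14.28
ee_pos: [0.5554, -0.1776, 0.0974]
eef_rot: [0.656, 0.755, 0.0, -0.0]
ft_force: [1.4, 0.2, -0.3]
width: 0.029
```

```bash
python3 -c "
from h import *
plan([.541,-.219,.044],8.1)"
```

```text
t 14.275 at [ 0.5554 -0.1776  0.0974] F [ 1.4441  0.1515 -0.3243] w 0.028975435347693933
axes [[-0.141, 0.99, 0.001], [0.99, 0.141, 0.001], [0.0, 0.001, -1.0]]
shift [-0.195  -0.1006  0.2667] turn [ 0.0004 -0.0005 -0.0002]
```

play_rows --pt "-0.195 -0.1 0 0 0 0 15" --pt "-0.195 -0.1 0.1 0 0 0 15" --pt "-0.195 -0.1 0.2 0 0 0 15" --pt "-0.195 -0.1 0.25 0 0 0 15" --pt "-0.195 -0.1 0.25 0 0 0 15"

```text
time: 14.9
ee_pos: [0.5402, -0.2177, 0.0463]
eef_rot: [0.656, 0.755, -0.0, -0.001]
ft_force: [-0.0, 0.0, -0.4]
width: 0.0292
```

play_rows --pt "0 0 0.01 0 0 0 15" --pt "0 0 0.018 0 0 0 15" --pt "0 0 0.018 0 0 0 15" --pt "0 0 0.018 0 0 0 15"

```text
time: 15.4
ee_pos: [0.5405, -0.219, 0.0439]
eef_rot: [0.656, 0.754, 0.0, 0.0]
ft_force: [0.5, -0.8, -0.8]
width: 0.029
```

```bash
python3 -c "
from h import *
plan([.541,-.219,.0425],8.1)
c=eyes.camera('wrist')
for d in eyes.landmark_of(c,'coaster')[:2]:print(d['p'],d['xy'],atz(c,d['xy'],0))"
```

```text
t 15.4 at [ 0.5405 -0.219   0.0439] F [ 0.465  -0.8163 -0.8206] w 0.02899054939562892
axes [[-0.138, 0.99, 0.0], [0.99, 0.138, 0.0], [0.0, 0.0, -1.0]]
shift [-0.0003  0.0023  0.007 ] turn [ 0.0002 -0.     -0.0017]
0.56 [310.6, 267.9] [ 0.5353 -0.2171  0.    ]
```

play_rows --pt "0 0 0.004 0 0 0 15" --pt "0 0 0.008 0 0 0 15" --pt "0 0 0.008 0 0 0 15"

```text
time: 15.88
ee_pos: [0.5405, -0.2191, 0.0423]
eef_rot: [0.656, 0.754, 0.0, 0.0]
ft_force: [-0.9, 0.3, 3.6]
width: 0.0292
```

play_rows --pt "0 0 0 0 0 0 36" --pt "0 0 0 0 0 0 45" --pt "0 0 0 0 0 0 60" --pt "0 0 0 0 0 0 70" --pt "0 0 0 0 0 0 70" --squeeze 10

```text
time: 16.5
ee_pos: [0.5404, -0.219, 0.0421]
eef_rot: [0.656, 0.754, 0.0, -0.0]
ft_force: [-0.2, -0.2, 0.3]
width: 0.0579
```

play_rows --pt "0 0 -0.1 0 0 0 70" --pt "0 0 -0.25 0 0 0 70" --pt "0 0 -0.5 0 0 0 70" --pt "0 0 -0.8 0 0 0 70" --pt "0 0 -1 0 0 0 70"

```text
time: 17.12
ee_pos: [0.5406, -0.2198, 0.2465]
eef_rot: [0.657, 0.754, 0.001, 0.002]
ft_force: [1.5, 0.6, 0.2]
width: 0.0608
```

play_rows --pt "0.15 0 0 0 0 0 70" --pt "0.3 0 0 0 0 0 70" --pt "0.3 0 0 0 0 0 70"

```text
time: 17.5
ee_pos: [0.5324, -0.1575, 0.2434]
eef_rot: [0.655, 0.755, 0.001, 0.0]
ft_force: [-1.0, -0.4, -0.3]
width: 0.0609
```

Run:
```python
from h import *
gx()
c=eyes.camera("wrist");t=eyes.camera("top");s=eyes.camera("scene")
u=np.array([np.cos(np.radians(98.1)),np.sin(np.radians(98.1))])
for n,q in(("w",c),("t",t),("s",s)):
  for l,z in(("stopper_a_mid",.045),("coaster",0),("marker_face",.054)):
    for d in eyes.landmark_of(q,l)[:6]:
      X=atz(q,d["xy"],z)
      print(n,l,round(d["p"],2),d["xy"],X,round((X[:2]-[.5244,.0327])@u*1000+30,1) if l[0]=="m" else "")
o=np.hstack([c["image"],cv2.resize(s["image"][80:320,160:480],(640,480))])[:,:,::-1]
cv2.imwrite("pics/end.png",cv2.resize(o,(800,300)))
```

```text
t 17.5 past mouth -144.38 y 18.88 z 0.24341572262771102 Fx -0.22654281548733374 Fy 1.025305033983821 Fz -0.2512164636889582 tq [-0.0792  0.0002 -0.0226] w 0.060852963366188464
w stopper_a_mid 0.96 [317.3, 280.4] [ 0.5414 -0.2203  0.045 ] 
w stopper_a_mid 0.83 [217.2, 272.3] [ 0.43   -0.2266  0.045 ] 
w stopper_a_mid 0.78 [305.6, 361.0] [ 0.5422 -0.3236  0.045 ] 
w stopper_a_mid 0.75 [358.5, 350.0] [ 0.6022 -0.3     0.045 ] 
w stopper_a_mid 0.73 [338.3, 83.5] [ 0.5326 -0.0172  0.045 ] 
w stopper_a_mid 0.59 [406.6, 237.0] [ 0.6298 -0.1573  0.045 ] 
w coaster 0.66 [312.2, 264.1] [ 0.5346 -0.2166  0.    ] 
t stopper_a_mid 0.58 [404.5, 216.5] [ 0.6318 -0.156   0.045 ] 
t stopper_a_mid 0.36 [432.8, 253.0] [ 0.5438 -0.2256  0.045 ] 
t coaster 0.84 [427.2, 255.0] [ 0.5409 -0.2236  0.    ] 
t coaster 0.22 [207.6, 269.4] [0.4967 0.3283 0.    ] 
t marker_face 0.6 [318.5, 257.8] [0.5281 0.0519 0.054 ] 48.5
s stopper_a_mid 0.93 [239.6, 201.4] [ 0.6403 -0.146   0.045 ] 
s stopper_a_mid 0.8 [236.4, 128.3] [ 0.5526 -0.3281  0.045 ] 
s stopper_a_mid 0.77 [266.4, 156.2] [ 0.5362 -0.2206  0.045 ] 
s stopper_a_mid 0.69 [307.8, 137.3] [ 0.4335 -0.2176  0.045 ] 
s stopper_a_mid 0.56 [219.9, 147.8] [ 0.6092 -0.297   0.045 ] 
s coaster 0.71 [187.9, 198.1] [ 0.72   -0.2475  0.    ] 
s coaster 0.56 [268.9, 169.4] [ 0.5357 -0.2207  0.    ] 
s marker_face 0.69 [339.6, 237.8] [0.5212 0.043  0.054 ] 40.7
```

View pics/end.png

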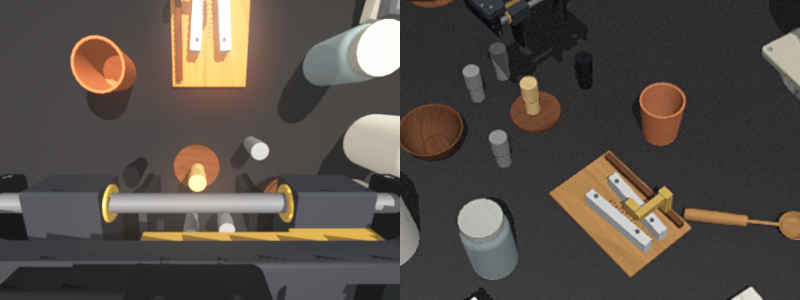

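The stopper stands upright on the coaster and the bystanders look unmoved. The three marker estimates scatter, so I'll do one wrist check over the gauge before handing in.

play_rows --pt "0.25 0 0 0 0 0 70" --pt "0.5 0 0 0 0 0 70" --pt "0.75 0 0 0 0 0 70" --pt "0.75 0 0 0 0 0 70" --pt "0.75 0 0 0 0 0 70"

```text
time: 18.73
ee_pos: [0.5115, -0.0116, 0.2422]
eef_rot: [0.656, 0.754, 0.0, 0.0]
ft_force: [-0.4, -0.5, 0.6]
width: 0.0609
```

Run:
```python
from h import *
u=np.array([np.cos(np.radians(98.1)),np.sin(np.radians(98.1))])
gx()
for i in range(2):
  c=eyes.camera("wrist")
  for d in eyes.landmark_of(c,"marker_face")[:1]:
    X=atz(c,d["xy"],.054);print(d["p"],d["xy"],(X[:2]-[.5244,.0327])@u*1000+30)
x,y=map(int,d["xy"]);save(c,"mk.png",(x-50,y-60,x+50,y+50),5)
print([ (proj(c,list(np.array([.5244,.0327])+u*(v-30)*.001)+[.064])[0]-[x-50,y-60])*5 for v in(50,52,54,56)])
```

```text
t 18.725 past mouth 2.96 y 19.05 z 0.24220690842673573 Fx -0.4805835349340414 Fy 0.4441939081030428 Fz 0.6401993846605865 tq [-0.1434  0.0785  0.065 ] w 0.06091460492441999
0.72 [337.4, 160.5] 54.303746722300886
0.58 [339.2, 163.9] 50.11402409827501
[array([241.6312, 306.4106]), array([241.7524, 295.7492]), array([241.874 , 285.0547]), array([241.996, 274.327])]
```

View pics/mk.png

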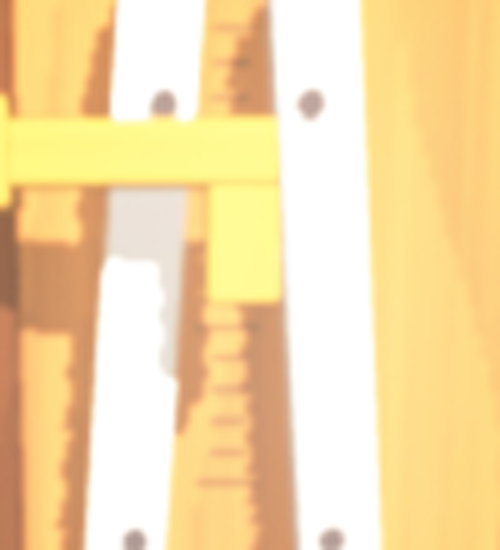

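```bash
python3 -c "
from bench import job
print(job.close_job())"
```

```text
the job is handed in; nothing more can be done
None
```

I sized the wooden stopper from the coaster and handed the job in at about 19 s of the 54 s allowed; no verdict came back.

- **Re-grip:** the first grip closed off-centre and tilted the stopper about 4.5 mm at the foot. I set it down upright on the gauge's bare base, re-gripped it centred, and went on.
- **Wedge:** it stopped with the gripper about 53.7 mm past the mouth, at a push of 9.4 N, inside the 5–12 N band. That puts the shank at roughly 25 mm.
- **Marker:** it stayed where the stopper stopped; nothing touched it after the stopper was drawn back. Wrist-camera readings were 50–54 mm, with the final picture at about 51 mm. The top camera read 48.5 mm and the scene camera 40.7 mm. I take the scene reading as a detector error.
- **Stopper and surroundings:** the stopper stands upright near the coaster's centre, a few millimetres from its old spot. The grey and black look-alikes and the other things in the last views look unmoved. The two stoppers on the marble board and the candlestick were outside that last crop, but the arm went nowhere near them after its start. The arm was clear of everything.

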